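Clamp the steel link in the bench screw clamp

ROBOT

A 6-joint arm with a two-finger parallel gripper is mounted at the origin on the work surface. World frame = base frame: x ahead of the robot, y to its left, z up, the work surface at z = 0. Lengths are in m, angles in rad, forces in N, time in s.
With the tool pointing down it reaches from about 0.3 to 0.875 m from the base axis. Payload 4.2 kg.
Tool frame: the origin (TCP) lies midway between the tips of the shut fingers; the grasp point (between the pads) lies 19 mm behind it; z points along the fingers, y is the line along which they close (so a half turn about z gives the same grasp; the last joint's range is limited). The gripper opens to 85 mm and grips with 20 to 120 N. Pads are 22 mm wide; open, the fingers measure 114 mm over their backs; the gripper's body (76 mm by 85 mm) begins 54 mm behind the grasp point. The pads swing forward as they close: fully open they stand 13 mm farther back than shut.
Start: joints at [1.262, 0.32, 1.565, -0, 1.257, -0.02], TCP at [0.164, 0.551, 0.231] pointing down, gripper open.
Joint ranges: [-3.11, 3.11], [-0.84, 2.01], [0.21, 2.61], [-1.34, 4.49], [0.05, 2.63], [-2.56, 2.56]. Speed limits (rad/s): [2.57, 2.57, 3.14, 3.14, 3.14, 3.14].

INTERFACE

Orientations are given as a rotation vector (axis times angle).
In Python, from workcell import * gives the robot as it stands.
- The arm moves only by the tool send_rows, never from a script. Its argument "rows" is one flat list of numbers, 7 for each row, row after row: the shift along the tool's x, y, z in units of 250 mm (1.0 is 250 mm), then the turn, a rotation vector about the tool's x, y, z in units of 180 degrees (1.0 is 180 degrees), then the opening, from -1 (shut) to 1 (fully open). In form: [tx, ty, tz, rx, ry, rz, grip, tx, ty, tz, rx, ry, rz, grip, ...]. A call has exactly 5 rows; each row is the pose to reach, as a shift and turn from the pose commanded when the call began, along the tool's axes at that moment, turning the shorter way round; what a row does not reach only later rows make up. A row lasts 1/12 s, in which the tool goes at most 41.7 mm and 7.16 degrees, less where a joint would pass 70% of its speed; a pose out of reach is approached as far as the arm can. A call with a number of a shift or a turn outside -1 to 1 is refused whole. A call with a gripper value outside its range is refused whole. The fingers move at their own pace and stop on an object; "squeeze" is the grip in N (left out, the last holds). Time passes only in rows, so rows that repeat a pose let the fingers close, or fill a call up. It gives the time, the measured TCP pose, the force, the opening and the grip force at its end, in the units of the state.
- observe(): the state, without advancing time (a new reading comes with each control period).
- grab_frame(name): name is "scene" or "top" or "wrist"; returns the picture (384x512x3 uint8, red, green, blue); there is no depth.
- calibration(name): a dict with "mtx" (3x3 intrinsics, pixels), "camera_from_world" (4x4, takes a point from world to camera coordinates). Camera axes: x right, y down, z forward; pixel columns grow to the right and rows downward; lengths in m; the calibration is good to about 2 mm. The wrist camera is an equidistant fisheye: a pixel r from the principal point sees the ray r / f radians off the axis. A picture is of the moment at which its call begins: read the wrist's pose just before it. calibration takes no time and is no camera call; for the wrist camera it gives the pose at the moment of the call.
- job_done(): hands the job in; it is judged then, once.
The state is a dict: "time_s": time; "joint_positions": joint angles; "dq": joint speeds; "tau": joint torques, N m; "eef_pos": TCP position; "eef_rot": TCP orientation; "contact_force": force on the tool from outside, world axes, zero at the start; "ft_torque": the same for the moment, N m; "gripper_width": opening from 0.0 (shut) to 1.0 (fully open); "grip_force": force on a finger pad.
Only numpy, scipy, OpenCV 4.12 (cv2) and the standard library are available. Lean on these libraries where they do the work, as an engineer would, in place of code of your own. Each camera call takes 0.05 s, during which the arm holds its last target. There are 200 camera calls.

TASK

Push the flat steel link along the clamp's channel until it is fully home against the back stop, then turn the clamp's T-handle clockwise until the rising resistance shows that the link is firmly clamped. Do not overtighten it, let go of everything, and leave the other things on the bench alone.

Things in the scene. Friction and masses are not known exactly. Their poses are not given: they have to be found in the camera images.
- clamp: Grey cast bench clamp, fixed to the bench. Base plate 240 x 120 x 20 mm; origin on the bench under the vertical screw's axis, x from the open front (robot side) to the column, z up. Column at x = 72 to 112 mm; its overarm (44 mm wide, top 125 mm up) ends in a round boss about the screw, radius 24 mm, 92 to 128 mm above the bench.
- stop (a point): Middle of the back stop's face, at clamp x = +40 mm, y = 0, 26 mm above the bench (axes as the clamp's). It ends the channel in which the link slides along x on the base plate (20 mm above the bench), between two steel rails: 40 mm clear width, from x = -60 to +40 mm, rail tops 29 mm up.
- link: Loose flat bar of dark steel, 170 x 36 x 12 mm, 0.4 to 0.75 kg; origin at the centre of its underside, x along it towards the back stop. It starts in the channel, drawn 25 to 55 mm out from the stop, its outer part sticking out at the front. Slides with dry friction of a few N.
- link_inner (a point): Middle of the link's inner end face (the end that goes to the back stop), 6 mm above its underside.
- link_outer (a point): Middle of the link's outer end face, towards the robot: the face to push on. With the link home it is 130 mm in front of the screw axis, 10 mm in front of the base plate.
- tbar (a point): Centre of the T-handle's round steel cross bar, on the screw axis, x along the bar, z up. Bar 14 mm thick, level, 192 to 194 mm above the bench at the start, end balls 19 mm at 52 mm either side. The 14 mm screw hangs straight below its centre, so fingers can straddle both from above. The bar sinks 3.5 mm per radian of clockwise turn.
- thandle (a joint): Turn of T-handle and screw, rad, growing clockwise seen from above (tightening), range 0 to 4.7. Turns against a steady friction of about 0.28 Nm, which also holds up to about 80 N of clamping when let go. First touch on the link comes some 0.8 to 2.8 rad from the start: how far the foot is screwed out varies and is not told.
- screw: Screw, origin at the underside of the dark collar at its lower end. Under it a sprung pressure disc, the foot, radius 15 mm, face 13 to 20 mm below the origin (varies, not told), presses on the link's top, 32 mm above the bench. From first touch force grows 190 N, torque 0.65 Nm per rad. Well clamped: 40 to 100 N, best 65 N (0.35 rad past touch, 0.5 Nm). Over 110 N: overtight.
- wrench: Bystander: open steel wrench, 170 mm long, lying on the bench beside the clamp; origin under its middle.
- pulley: Bystander: dark steel belt pulley, 72 mm across, 32 mm high, on the bench beside the clamp; origin at its underside.
- oilcan: Bystander: upright can, 60 mm across, 130 mm high, on the bench beside the clamp; origin at its underside.
Not all that is in view belongs to the job. Several things have the shape of the link; the one meant has the colours described above.

How it is judged:
By the outcome, as a careful person would: the job done as asked, in the order asked, and still so for the second after the job is handed in, with the robot touching nothing.
It also fails if it takes over 72 s, if anything falls off the work surface, if the arm or the gripper's body presses on something with over 40 N, if the wrist force passes 120 N, or if a joint passes its speed limit or range.

## Working session

There is one attempt and no reset: what is moved stays moved. The work goes in short steps, Python scripts to look and compute and a tool call to move; the robot and the scene stay as the last step left them, time stands still between calls to the robot, and variables do not carry over. Pictures are saved under pics/ and viewed, at most 10 in all, crops included, and the job is handed in when it is done.

Besides the shell and the picture viewer there is one more tool, called in YAML: its name, and indented under it one key for each argument. send_rows: Moves the arm, as the interface text tells. Shifts and turns lie within -1 to 1; 1 stands for 250 mm of shift or 180 degrees of turn. Its arguments: {"type":"object","properties":{"rows":{"type":"array","items":{"type":"number"}},"squeeze":{"type":"number"}},"required":["rows"]}

```bash
mkdir -p pics
python3 - <<'E'
from workcell import *
import cv2,numpy as np
s=observe();print(s)
for n in("scene","top"):
    im=grab_frame(n);cv2.imwrite(f"pics/{n}0.png",cv2.cvtColor(im,cv2.COLOR_RGB2BGR))
    c=calibration(n);print(n,np.round(c["mtx"],1).tolist(),np.round(c["camera_from_world"],4).tolist())
E
```

```text
{'time_s': 0.0, 'joint_positions': array([ 1.26201503e+00,  3.20279368e-01,  1.56569608e+00,  2.30123156e-05,
        1.25739185e+00, -1.99770946e-02]), 'dq': array([-0.00034438,  0.00015689,  0.00098949,  0.00023576,  0.00012558,
       -0.00129554]), 'tau': array([ 1.67984166e-03, -4.15520489e+01, -2.34162587e+01, -2.04029479e-04,
        7.99142610e-03, -2.49115647e-05]), 'eef_pos': array([0.1635961 , 0.55073032, 0.23048284]), 'eef_rot': array([-4.52043618e-01, -3.10858380e+00,  2.74412918e-03]), 'contact_force': array([-1.3747663 ,  0.18824944,  0.03796306]), 'ft_torque': array([-0.01581825, -0.0080625 ,  0.02275601]), 'grip_force': 0.0, 'gripper_width': 0.9993305773080416}
scene [[363.6, 0.0, 248.4], [0.0, 363.6, 193.0], [0.0, 0.0, 1.0]] [[-0.2645, 0.9643, -0.015, 0.1216], [0.6548, 0.1681, -0.7368, -0.2842], [-0.708, -0.2047, -0.6759, 1.289], [0.0, 0.0, 0.0, 1.0]]
top [[407.3, 0.0, 252.9], [0.0, 407.3, 194.3], [0.0, 0.0, 1.0]] [[0.023, -0.9997, 0.0072, 0.0485], [-0.9924, -0.0237, -0.1209, 0.5744], [0.1211, -0.0044, -0.9926, 1.0948], [0.0, 0.0, 0.0, 1.0]]
```

View pics/top0.png

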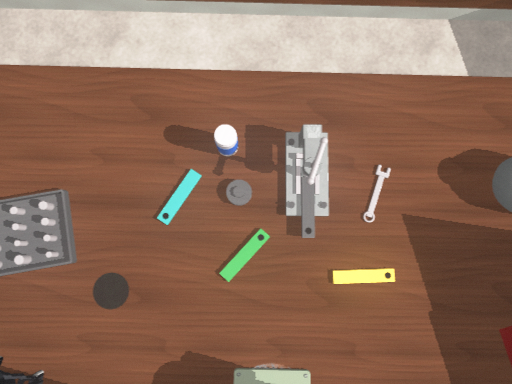

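View pics/scene0.png

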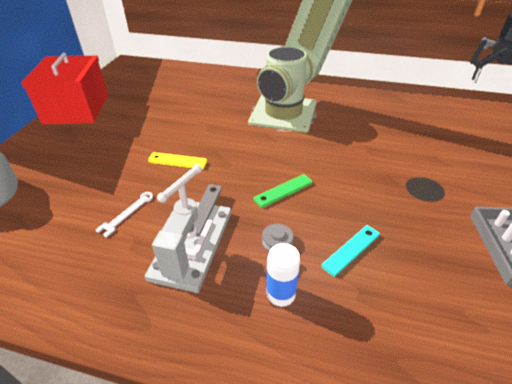

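Link-shaped things in the top view: cyan (180,197), green (245,255), yellow (363,276), and dark grey (308,208). Only the last is dark steel and sits in the clamp channel, so it fits. I'll enlarge it to confirm.

Run:
```python
import cv2,numpy as np
a=cv2.imread("pics/top0.png")[115:245,275:345];b=cv2.imread("pics/scene0.png")[155:295,140:240]
a=cv2.resize(a,(323,600),interpolation=cv2.INTER_CUBIC);b=cv2.resize(b,(428,600),interpolation=cv2.INTER_CUBIC)
cv2.imwrite("pics/crop.png",np.hstack([a,b]))
```

```text
(no output)
```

View pics/crop.png

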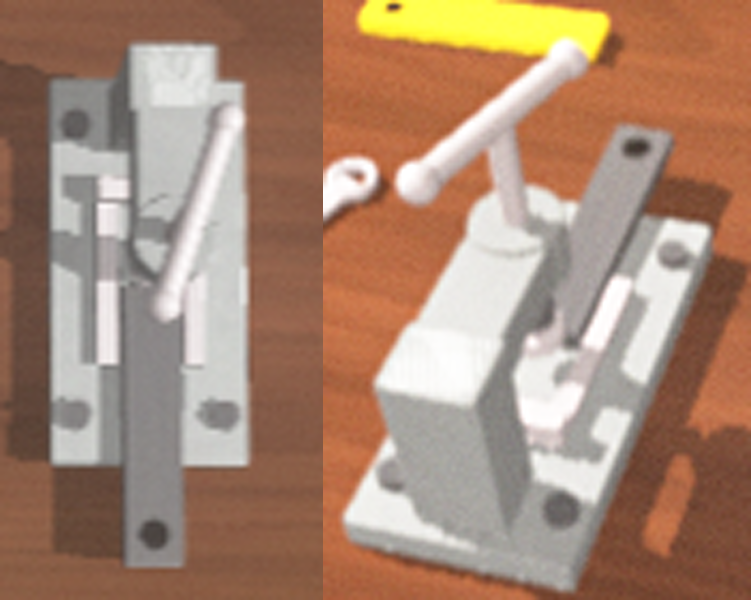

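The crop confirms it: the dark steel bar lies in the channel, its outer end at top (302–315, 238). The T-bar end balls are at top (324,141) and (311,181). Next I'll fit the poses.

```bash
cat > h.py <<'E'
from workcell import *
import cv2,numpy as np
from scipy.optimize import least_squares
from scipy.spatial.transform import Rotation as R
def proj(n,P):
    c=calibration(n);q=np.atleast_2d(P)@c["camera_from_world"][:3,:3].T+c["camera_from_world"][:3,3]
    p=q@c["mtx"].T;return p[:,:2]/p[:,2:]
E
python3 - <<'E'
from h import *
T=lambda l:np.array(l)/np.array([323/70,600/130])+[275,115]
S=lambda l:np.array(l)/(428/100)+[140-323/4.28,155]
pl=np.array([[-120,60,20],[-120,-60,20],[120,60,20],[120,-60,20]])/1e3
top=T([[50,465],[248,465],[50,80],[245,82]]);sc=S([[710,230],[575,575],[345,518]])
tb=T([[228,118],[165,305]]);sb=S([[568,58],[418,183]])  # sb[0] is robot side
lk=T([[127,567],[184,567]])
def W(v,P):
    return P@R.from_euler('z',v[2]).as_matrix().T+[v[0],v[1],0]
def bar(v):
    d=.052*np.array([np.cos(v[3]),np.sin(v[3]),0]);c=W(v,np.array([[0,0,.193]]))[0];return np.array([c+d,c-d])
def f(v):
    w=W(v,pl);b=bar(v)
    return np.r_[(proj("top",w)-top).ravel(),(proj("scene",w[[0,2,3]])-sc).ravel(),(proj("top",b)-tb).ravel(),(proj("scene",b[::-1])-sb).ravel()]
r=least_squares(f,[.53,-.1,0,-.3],loss='soft_l1');print(r.x,np.round(r.fun,1))
g=lambda u:(proj("top",W(r.x,np.array([[u[0],.018+u[1],.032],[u[0],-.018+u[1],.032]])))-lk).ravel()
q=least_squares(g,[-.17,0]);print(q.x,q.fun,W(r.x,np.array([[q.x[0],0,.026],[-.13,0,.026]])))
s=observe();print(R.from_rotvec(s["eef_rot"]).as_matrix().round(4))
c=calibration("wrist");M=c["camera_from_world"];print(c["mtx"],-M[:3,:3].T@M[:3,3],M)
E
```

```text
[ 0.63925741 -0.08837943  0.02226469 -0.31482814] [-0.1 -0.4 -0.1 -0.4 -0.9 -0.7 -1.3 -1.  -0.2 -1.9 -1.3 -2.1 -1.2 -0.3
 -1.3  0.1 -1.1 -0.4 -0.4 -0.8 -0.1 -1.1]
[-0.18264934 -0.00155823] [-0.37032146 -0.00620671  0.37049108  0.00477448] [[ 0.45665334 -0.09244573  0.026     ]
 [ 0.50928963 -0.0912736   0.026     ]]
[[-9.586e-01  2.848e-01 -5.000e-04]
 [ 2.848e-01  9.586e-01 -1.600e-03]
 [ 0.000e+00 -1.600e-03 -1.000e+00]]
[[297.31863964   0.         256.75486241]
 [  0.         297.31863964 198.13647389]
 [  0.           0.           1.        ]] [0.09935802 0.56898143 0.37416911] [[ 0.28545503  0.9583899  -0.00205391 -0.5728998 ]
 [ 0.92410718 -0.27467462  0.26566853 -0.03493766]
 [ 0.25404988 -0.07773445 -0.96406224  0.37970988]
 [ 0.          0.          0.          1.        ]]
```

send_rows:
  rows: [-0.496,-0.629,0,0,0,-0.099,-1,-0.496,-0.629,0,0,0,-0.099,-1,-0.496,-0.629,0,0,0,-0.099,-1,-0.496,-0.629,0,0,0,-0.099,-1,-0.496,-0.629,0,0,0,-0.099,-1]

```text
time_s: 0.52
eef_pos: [0.2379, 0.3623, 0.2308]
eef_rot: [0.035, -3.141, 0.003]
contact_force: [0.4, 0.3, -0.3]
gripper_width: 0.3
grip_force: 0.0
```

send_rows:
  rows: [-0.284,-0.738,0,0,0,0,-1,-0.284,-0.738,0,0,0,0,-1,-0.284,-0.738,0,0,0,0,-1,-0.284,-0.738,0,0,0,0,-1,-0.284,-0.738,0,0,0,0,-1]

```text
time_s: 0.93
eef_pos: [0.3129, 0.1795, 0.2312]
eef_rot: [-0.034, 3.141, -0.001]
contact_force: [0.6, 0.7, -0.3]
gripper_width: 0.001
grip_force: 0.0
```

send_rows:
  rows: [-0.284,-0.738,0,0,0,0,-1,-0.284,-0.738,0,0,0,0,-1,-0.284,-0.738,0,0,0,0,-1,-0.284,-0.738,0,0,0,0,-1,-0.284,-0.738,0,0,0,0,-1]

```text
time_s: 1.35
eef_pos: [0.3884, -0.0034, 0.2313]
eef_rot: [-0.032, 3.141, -0.001]
contact_force: [-0.5, 0.1, -0.7]
gripper_width: -0.001
grip_force: 0.0
```

send_rows:
  rows: [-0.14,-0.364,0,0,0,0,-1,-0.14,-0.364,0,0,0,0,-1,-0.14,-0.364,0,0,0,0,-1,-0.14,-0.364,0,0,0,0,-1,-0.14,-0.364,0,0,0,0,-1]

```text
time_s: 1.77
eef_pos: [0.4246, -0.0911, 0.2307]
eef_rot: [0.032, -3.14, -0.002]
contact_force: [-0.3, 0.1, 0.4]
gripper_width: -0.0
grip_force: 0.0
```

send_rows:
  rows: [0,0,0.16,0,0,0,-1,0,0,0.32,0,0,0,-1,0,0,0.48,0,0,0,-1,0,0,0.6,0,0,0,-1,0,0,0.7,0,0,0,-1]

```text
time_s: 2.18
eef_pos: [0.423, -0.0888, 0.0543]
eef_rot: [0.038, -3.138, -0.002]
contact_force: [0.3, -0.0, -0.3]
gripper_width: 0.001
grip_force: 0.0
```

Run:
```python
from h import *
s=observe();print(s["eef_pos"],s["eef_rot"],s["contact_force"])
c=calibration("wrist");im=grab_frame("wrist");cv2.imwrite("pics/w1.png",cv2.cvtColor(im,cv2.COLOR_RGB2BGR))
```

```text
[ 0.4229649  -0.08882614  0.05432415] [ 3.79488229e-02 -3.13839413e+00 -1.90148952e-03] [ 0.31950855 -0.01357264 -0.27523619]
```

View pics/w1.png

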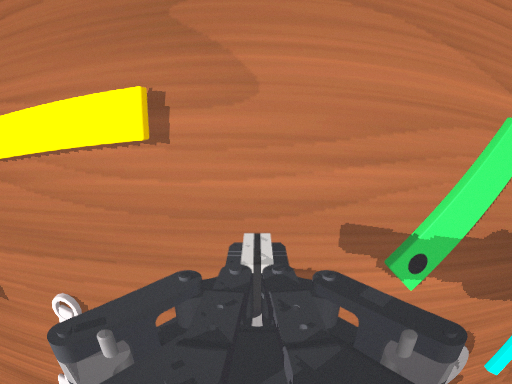

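The wrist view faces back towards the robot: the fingers are shut at (257,250), with yellow and green bystanders clear. I'll lower and settle before pushing.

send_rows:
  rows: [0,-0.012,0.07,0,0,0,-1,0,-0.012,0.144,0,0,0,-1,0,-0.012,0.144,0,0,0,-1,0,-0.012,0.144,0,0,0,-1,0,-0.012,0.144,0,0,0,-1]

```text
time_s: 2.65
eef_pos: [0.4257, -0.0933, 0.0215]
eef_rot: [-0.036, 3.14, -0.0]
contact_force: [-1.4, 0.1, -0.3]
gripper_width: -0.0
grip_force: 0.0
```

send_rows:
  rows: [-0.04,0,0.01,0,0,0,-1,-0.07,0,0.01,0,0,0,-1,-0.1,0,0.01,0,0,0,-1,-0.13,0,0.01,0,0,0,-1,-0.16,0,0.01,0,0,0,-1]

```text
time_s: 3.07
eef_pos: [0.4643, -0.0926, 0.0178]
eef_rot: [0.035, -3.138, -0.001]
contact_force: [-4.7, 0.3, 2.8]
gripper_width: 0.002
grip_force: 2.4
```

send_rows:
  rows: [-0.02,0,0,0,0,0,-1,-0.04,0,0,0,0,0,-1,-0.06,0,0,0,0,0,-1,-0.08,0,0,0,0,0,-1,-0.096,0,0,0,0,0,-1]

```text
time_s: 3.48
eef_pos: [0.489, -0.0923, 0.0177]
eef_rot: [0.035, -3.14, -0.0]
contact_force: [-3.6, -0.5, 1.8]
gripper_width: 0.004
grip_force: 2.1
```

send_rows:
  rows: [-0.006,0,0,0,0,0,-1,-0.012,0,0,0,0,0,-1,-0.016,0,0,0,0,0,-1,-0.016,0,0,0,0,0,-1,-0.016,0,0,0,0,0,-1]

```text
time_s: 3.9
eef_pos: [0.4931, -0.0922, 0.0177]
eef_rot: [-0.035, 3.141, 0.0]
contact_force: [-2.7, 0.2, 0.7]
gripper_width: 0.002
grip_force: 1.4
```

Now millimetre by millimetre to feel the stop.

send_rows:
  rows: [-0.004,0,0,0,0,0,-1,-0.008,0,0,0,0,0,-1,-0.012,0,0,0,0,0,-1,-0.012,0,0,0,0,0,-1,-0.012,0,0,0,0,0,-1]

```text
time_s: 4.32
eef_pos: [0.4967, -0.0923, 0.0178]
eef_rot: [-0.035, 3.14, -0.0]
contact_force: [-1.0, 0.2, -0.5]
gripper_width: -0.003
grip_force: 0.7
```

send_rows:
  rows: [-0.004,0,0,0,0,0,-1,-0.008,0,0,0,0,0,-1,-0.012,0,0,0,0,0,-1,-0.012,0,0,0,0,0,-1,-0.012,0,0,0,0,0,-1]

```text
time_s: 4.73
eef_pos: [0.4988, -0.0921, 0.0178]
eef_rot: [0.035, -3.141, -0.0]
contact_force: [-3.8, -1.0, 1.2]
gripper_width: -0.001
grip_force: 2.0
```

send_rows:
  rows: [-0.004,0,0,0,0,0,-1,-0.008,0,0,0,0,0,-1,-0.012,0,0,0,0,0,-1,-0.012,0,0,0,0,0,-1,-0.012,0,0,0,0,0,-1]

```text
time_s: 5.15
eef_pos: [0.4989, -0.092, 0.0177]
eef_rot: [0.036, -3.135, -0.001]
contact_force: [-10.5, -1.7, 8.6]
gripper_width: 0.002
grip_force: 5.3
```

send_rows:
  rows: [-0.004,0,0,0,0,0,-1,-0.006,0,0,0,0,0,-1,-0.008,0,0,0,0,0,-1,-0.008,0,0,0,0,0,-1,-0.008,0,0,0,0,0,-1]

```text
time_s: 5.57
eef_pos: [0.4988, -0.0919, 0.0176]
eef_rot: [0.036, -3.13, -0.001]
contact_force: [-14.5, -2.7, 10.3]
gripper_width: -0.0
grip_force: 7.4
```

The link is home: the TCP stalled at x=0.4988 while force rose to 14 N. Backing off and lifting.

send_rows:
  rows: [0.04,0,0,0,0,0,-1,0.12,0,0,0,0,0,-1,0.2,0,0,0,0,0,-1,0.2,0,0,0,0,0,-1,0.2,0,0,0,0,0,-1]

```text
time_s: 5.98
eef_pos: [0.4552, -0.0934, 0.0183]
eef_rot: [-0.034, 3.138, -0.001]
contact_force: [0.0, 0.1, 0.3]
gripper_width: -0.003
grip_force: 0.0
```

send_rows:
  rows: [0,0,-0.1,0,0,0,-1,0,0,-0.26,0,0,0,-1,0,0,-0.42,0,0,0,-1,0,0,-0.58,0,0,0,-1,0,0,-0.74,0,0,0,-1]

```text
time_s: 6.4
eef_pos: [0.4561, -0.0933, 0.2057]
eef_rot: [-0.035, 3.137, -0.001]
contact_force: [-0.1, 0.1, -0.4]
gripper_width: -0.003
grip_force: 0.0
```

send_rows:
  rows: [0,0,-0.1,0,0,0,1,0,0,-0.2,0,0,0,1,0,0,-0.26,0,0,0,1,0,0,-0.26,0,0,0,1,0,0,-0.26,0,0,0,1]

```text
time_s: 6.82
eef_pos: [0.4557, -0.0933, 0.2687]
eef_rot: [-0.035, 3.137, -0.001]
contact_force: [-0.6, 0.3, -0.0]
gripper_width: 0.707
grip_force: 0.0
```

Run:
```python
from h import *
s=observe();print(s["eef_pos"],s["eef_rot"],s["contact_force"],s["ft_torque"],s["joint_positions"].round(3))
im=grab_frame("top")[:,:,::-1];im2=grab_frame("scene")[:,:,::-1]
a=cv2.resize(im[115:245,275:345],(323,600),interpolation=cv2.INTER_CUBIC);b=cv2.resize(im2[155:295,140:240],(428,600),interpolation=cv2.INTER_CUBIC)
cv2.imwrite("pics/c2.png",np.hstack([a,b]))
```

```text
[ 0.45572765 -0.09329992  0.26870507] [-3.51985579e-02  3.13709366e+00 -1.13041876e-03] [-0.59265177  0.28677206 -0.0162738 ] [ 0.01781906 -0.00558824 -0.008177  ] [-0.227  0.119  1.735  0.     1.283 -1.82 ]
```

View pics/c2.png

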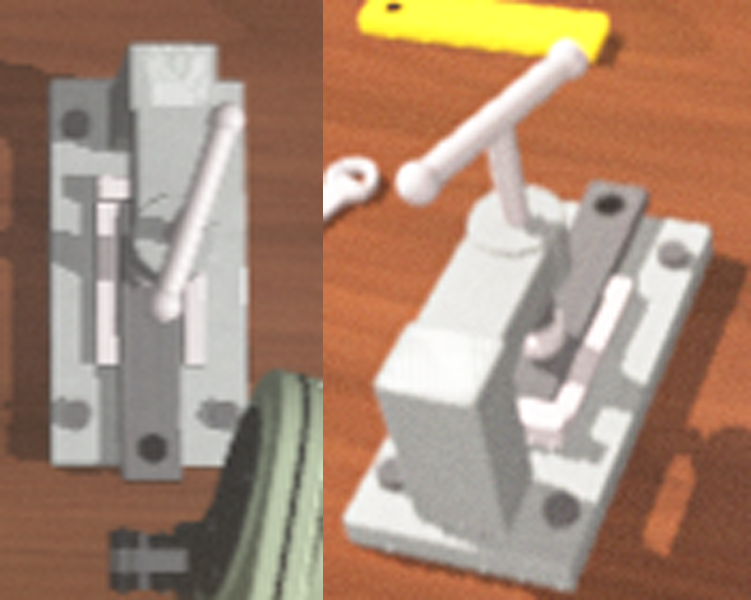

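The link's outer end now sits about 10 mm in front of the plate (crop y 478 against 465), so it is home. The T-bar hasn't moved. I'll hover above it.

send_rows:
  rows: [-0.15,0.004,0,0,0,0.03,1,-0.3,0.004,0,0,0,0.06,1,-0.45,0.004,0,0,0,0.09,1,-0.6,0.004,0,0,0,0.107,1,-0.733,0.004,0,0,0,0.107,1]

```text
time_s: 7.33
eef_pos: [0.6392, -0.0878, 0.2654]
eef_rot: [-0.493, -3.1, -0.0]
contact_force: [0.6, -0.4, 0.7]
gripper_width: 0.997
grip_force: 0.0
```

send_rows:
  rows: [0,0,0,0,0,0,1,0,0,0,0,0,0,1,0,0,0,0,0,0,1,0,0,0,0,0,0,1,0,0,0,0,0,0,1]

```text
time_s: 7.75
eef_pos: [0.6361, -0.0882, 0.2682]
eef_rot: [-0.492, -3.103, -0.0]
contact_force: [0.4, 0.0, 0.5]
gripper_width: 1.0
grip_force: 0.0
```

Run:
```python
from h import *
s=observe();c=calibration("wrist");im=grab_frame("wrist")
print(s["eef_pos"],s["eef_rot"])
np.savez("w2.npz",M=c["camera_from_world"],K=c["mtx"])
cv2.imwrite("pics/w2.png",im[:,:,::-1])
```

```text
[ 0.63612521 -0.08815628  0.26816447] [-4.91523385e-01 -3.10277563e+00 -8.95831087e-05]
```

View pics/w2.png

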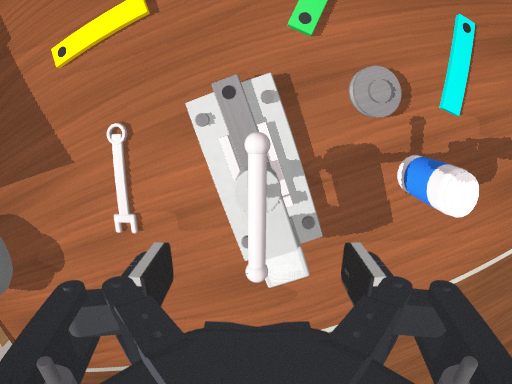

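The wrist view shows the T-bar between the open fingers, end balls at (257.5,145) and (256.5,271), nearly parallel to tool x.

Run:
```python
from h import *
d=np.load("w2.npz");M,K=d["M"],d["K"]
im=cv2.imread("pics/w2.png")
P=[]
for u,v in[(257.5,145.5),(256.7,271)]:
    p=np.array([u-K[0,2],v-K[1,2]])/K[0,0];t=np.linalg.norm(p);r=np.r_[p/t*np.sin(t),np.cos(t)]
    r=M[:3,:3].T@r;o=-M[:3,:3].T@M[:3,3];P.append(o+r*(.193-o[2])/r[2])
P=np.array(P);print(P,np.linalg.norm(P[0]-P[1]),P.mean(0),np.degrees(np.arctan2(*(P[0]-P[1])[1::-1])))
c=P.mean(0)
Rt=R.from_rotvec([-.4915,-3.1028,-.0001]).as_matrix()
print("tool shift mm",Rt.T@(c-[.6361,-.0882,c[2]])*1e3,np.degrees(np.arctan2(Rt[1,0],Rt[0,0])))
# top/scene-only estimate
T=lambda l:np.array(l)/np.array([323/70,600/130])+[275,115]
S=lambda l:np.array(l)/4.28+[140-323/4.28,155]
tb=T([[228,118],[165,305]]);sb=S([[568,58],[418,183]])
def f(v,w=(1,1)):
    e=.052*np.array([np.cos(v[2]),np.sin(v[2]),0]);m=np.array([v[0],v[1],.193]);b=np.array([m+e,m-e])
    return np.r_[w[0]*(proj("top",b)-tb).ravel(),w[1]*(proj("scene",b[::-1])-sb).ravel()]
for w in((1,1),(1,0),(0,1)):
    r=least_squares(f,[.64,-.09,-.3],args=(w,));print(r.x,r.fun.round(1))
```

```text
[[ 0.59161028 -0.07437084  0.193     ]
 [ 0.68969697 -0.10694727  0.193     ]] 0.10335483931497996 [ 0.64065363 -0.09065905  0.193     ] 161.62770194964506
tool shift mm [-5.09068521e+00 -9.31343239e-01 -6.25465628e-04] 161.9976670457504
[ 0.63985689 -0.08911209 -0.31413436] [-1.  -0.1 -0.8 -0.6 -0.8 -0.7 -0.5 -1. ]
[ 0.6390671  -0.09128825 -0.31412855] [-0.1  0.2  0.1 -0.2 -0.  -0.  -0.  -0. ]
[ 0.64190242 -0.08679863 -0.31736993] [-0.  -0.  -0.  -0.  -0.1  0.1  0.1 -0.1]
```

send_rows:
  rows: [-0.018,-0.002,0.1,0,0,0,1,-0.018,-0.002,0.2,0,0,0,1,-0.018,-0.002,0.3,0,0,0,1,-0.018,-0.002,0.382,0,0,0,1,-0.018,-0.002,0.382,0,0,0,1]

```text
time_s: 8.22
eef_pos: [0.6381, -0.0896, 0.1682]
eef_rot: [-0.49, -3.094, -0.0]
contact_force: [-1.2, -0.2, -0.4]
gripper_width: 1.001
grip_force: 0.0
```

send_rows:
  rows: [0,0,0,0,0,0,1,0,0,0,0,0,0,1,0,0,0,0,0,0,1,0,0,0,0,0,0,1,0,0,0,0,0,0,1]

```text
time_s: 8.63
eef_pos: [0.6419, -0.09, 0.1737]
eef_rot: [0.491, 3.101, 0.0]
contact_force: [-0.6, 0.1, -0.3]
gripper_width: 0.999
grip_force: 0.0
```

Run:
```python
from h import *
s=observe();print(s["eef_pos"],s["contact_force"],s["ft_torque"])
Rt=R.from_rotvec(s["eef_rot"]).as_matrix()
print(Rt.T@(np.array([.6403,-.0902,.172])-s["eef_pos"])*1e3,np.degrees(np.arctan2(Rt[1,0],Rt[0,0])))
```

```text
[ 0.64191852 -0.09003958  0.17369401] [-0.59214141  0.06260506 -0.30646057] [-0.00808405 -0.0083068  -0.00282958]
[ 1.49390276 -0.65315518  1.69016466] 162.01316146855876
```

send_rows:
  rows: [0.005,-0.002,0.006,0,0,0,1,0.005,-0.002,0.006,0,0,0,-1,0.005,-0.002,0.006,0,0,0,-1,0.005,-0.002,0.006,0,0,0,-1,0.005,-0.002,0.006,0,0,0,-1]
  squeeze: 40

```text
time_s: 9.05
eef_pos: [0.6401, -0.09, 0.1708]
eef_rot: [-0.491, -3.103, -0.0]
contact_force: [-0.4, 0.1, 0.2]
gripper_width: 0.455
grip_force: 0.0
```

send_rows:
  rows: [0,0,0,0,0,0,-1,0,0,0,0,0,0,-1,0,0,0,0,0,0,-1,0,0,0,0,0,0,-1,0,0,0,0,0,0,-1]

```text
time_s: 9.47
eef_pos: [0.6402, -0.0895, 0.1709]
eef_rot: [0.491, 3.103, 0.002]
contact_force: [0.5, 3.0, 1.0]
gripper_width: 0.151
grip_force: 39.3
```

```bash
cat > st.py <<'E'
from h import *
s=observe();Rt=R.from_rotvec(s["eef_rot"]).as_matrix()
print("t",round(s["time_s"],2),"p",(s["eef_pos"]*1e3).round(1),"yaw",round(float(np.degrees(np.arctan2(Rt[1,0],Rt[0,0]))),2),"tilt",(Rt[:2,2]*57.3).round(2),"F",s["contact_force"].round(1),"M",s["ft_torque"].round(3),"grip",round(float(s["grip_force"]),1),round(float(s["gripper_width"]),3),"q6",s["joint_positions"][5].round(3))
E
python3 st.py
```

```text
t 9.47 p [640.2 -89.5 170.9] yaw 162.01 tilt [0.03 0.05] F [0.5 3.  1. ] M [ 0.444 -0.083 -0.118] grip 39.3 0.151 q6 -1.414
```

send_rows:
  rows: [0,0,0.0011,0,0,0.025,-1,0,0,0.0022,0,0,0.05,-1,0,0,0.0033,0,0,0.075,-1,0,0,0.0045,0,0,0.1,-1,0,0,0.0056,0,0,0.127,-1]

```text
time_s: 9.88
eef_pos: [0.6402, -0.0897, 0.1696]
eef_rot: [1.1, 2.942, 0.001]
contact_force: [1.8, 1.6, 0.1]
gripper_width: 0.145
grip_force: 39.8
```

```bash
python3 st.py
```

```text
t 9.88 p [640.2 -89.7 169.6] yaw 139.01 tilt [0.02 0.01] F [1.8 1.6 0.1] M [ 0.155 -0.24   0.362] grip 39.8 0.145 q6 -1.013
```

send_rows:
  rows: [0,0,0.0011,0,0,0.025,-1,0,0,0.0022,0,0,0.05,-1,0,0,0.0033,0,0,0.075,-1,0,0,0.0045,0,0,0.1,-1,0,0,0.0056,0,0,0.127,-1]

```text
time_s: 10.3
eef_pos: [0.64, -0.0898, 0.1682]
eef_rot: [1.661, 2.666, 0.0]
contact_force: [0.1, 3.6, 1.0]
gripper_width: 0.148
grip_force: 39.8
```

```bash
python3 st.py
```

```text
t 10.3 p [640.  -89.8 168.2] yaw 116.15 tilt [0. 0.] F [0.1 3.6 1. ] M [0.419 0.046 0.339] grip 39.8 0.148 q6 -0.614
```

send_rows:
  rows: [0,0,0.0006,0,0,0.013,-1,0,0,0.0011,0,0,0.026,-1,0,0,0.0017,0,0,0.039,-1,0,0,0.0022,0,0,0.052,-1,0,0,0.0028,0,0,0.064,-1]

```text
time_s: 10.72
eef_pos: [0.6399, -0.0898, 0.1675]
eef_rot: [-1.918, -2.488, 0.0]
contact_force: [0.1, 1.2, 1.0]
gripper_width: 0.151
grip_force: 39.8
```

```bash
python3 st.py
```

```text
t 10.72 p [639.9 -89.8 167.5] yaw 104.74 tilt [-0.01  0.  ] F [0.1 1.2 1. ] M [ 0.29  -0.001  0.373] grip 39.8 0.151 q6 -0.415
```

send_rows:
  rows: [0,0,0.0004,0,0,0.01,-1,0,0,0.0008,0,0,0.02,-1,0,0,0.0012,0,0,0.03,-1,0,0,0.0017,0,0,0.04,-1,0,0,0.0022,0,0,0.05,-1]

```text
time_s: 11.13
eef_pos: [0.6399, -0.0898, 0.1669]
eef_rot: [-2.107, -2.33, 0.0]
contact_force: [-0.5, 1.3, 1.6]
gripper_width: 0.154
grip_force: 39.8
```

```bash
python3 st.py
```

```text
t 11.13 p [639.9 -89.8 166.9] yaw 95.76 tilt [-0.02  0.01] F [-0.5  1.3  1.6] M [0.251 0.047 0.358] grip 39.8 0.154 q6 -0.258
```

send_rows:
  rows: [0,0,0.0006,0,0,0.013,-1,0,0,0.0011,0,0,0.026,-1,0,0,0.0017,0,0,0.039,-1,0,0,0.0022,0,0,0.052,-1,0,0,0.0028,0,0,0.064,-1]

```text
time_s: 11.55
eef_pos: [0.6398, -0.0898, 0.1662]
eef_rot: [-2.33, -2.106, 0.001]
contact_force: [-1.5, -0.0, 1.4]
gripper_width: 0.15
grip_force: 39.8
```

```bash
python3 st.py
```

```text
t 11.55 p [639.8 -89.8 166.2] yaw 84.22 tilt [-0.03  0.  ] F [-1.5 -0.   1.4] M [0.09  0.176 0.336] grip 39.8 0.15 q6 -0.056
```

send_rows:
  rows: [0,0,0.0006,0,0,0.013,-1,0,0,0.0011,0,0,0.026,-1,0,0,0.0017,0,0,0.039,-1,0,0,0.0022,0,0,0.052,-1,0,0,0.0028,0,0,0.064,-1]

```text
time_s: 11.97
eef_pos: [0.6397, -0.0898, 0.1655]
eef_rot: [-2.53, -1.862, 0.001]
contact_force: [-0.8, 1.7, 1.3]
gripper_width: 0.147
grip_force: 39.8
```

```bash
python3 st.py
python3 - <<'E'
from h import *
b=grab_frame("scene")[:,:,::-1]
cv2.imwrite("pics/s3.png",cv2.resize(b[195:265,165:245],(686,600),interpolation=cv2.INTER_CUBIC))
E
```

```text
t 11.97 p [639.7 -89.8 165.5] yaw 72.7 tilt [-0.04  0.01] F [-0.8  1.7  1.3] M [0.283 0.179 0.354] grip 39.8 0.147 q6 0.145
```

View pics/s3.png

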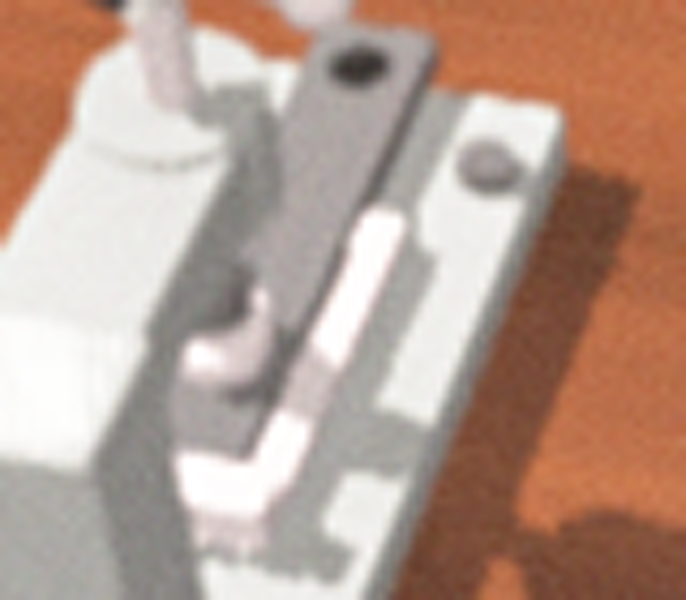

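The link is still home against the stop, and the foot (crop 225,350) is just above it. Torque remains at its ~0.35 baseline, so I'll keep turning.

send_rows:
  rows: [0,0,0.0006,0,0,0.013,-1,0,0,0.0011,0,0,0.026,-1,0,0,0.0017,0,0,0.039,-1,0,0,0.0022,0,0,0.052,-1,0,0,0.0028,0,0,0.064,-1]

```text
time_s: 12.43
eef_pos: [0.6396, -0.0898, 0.1648]
eef_rot: [-2.703, -1.599, 0.001]
contact_force: [-1.8, 2.2, 2.1]
gripper_width: 0.154
grip_force: 39.9
```

```bash
python3 st.py
```

```text
t 12.43 p [639.6 -89.8 164.8] yaw 61.21 tilt [-0.06  0.01] F [-1.8  2.2  2.1] M [0.257 0.241 0.347] grip 39.9 0.154 q6 0.345
```

send_rows:
  rows: [0,0,0.0006,0,0,0.013,-1,0,0,0.0011,0,0,0.026,-1,0,0,0.0017,0,0,0.039,-1,0,0,0.0022,0,0,0.052,-1,0,0,0.0028,0,0,0.064,-1]

```text
time_s: 12.85
eef_pos: [0.6396, -0.0897, 0.1641]
eef_rot: [-2.85, -1.32, 0.001]
contact_force: [-2.4, 1.5, 2.1]
gripper_width: 0.152
grip_force: 40.1
```

```bash
python3 st.py
```

```text
t 12.85 p [639.6 -89.7 164.1] yaw 49.7 tilt [-0.06  0.02] F [-2.4  1.5  2.1] M [0.334 0.25  0.418] grip 40.1 0.152 q6 0.546
```

send_rows:
  rows: [0,0,0.0003,0,0,0.008,-1,0,0,0.0007,0,0,0.016,-1,0,0,0.0011,0,0,0.024,-1,0,0,0.0014,0,0,0.032,-1,0,0,0.0014,0,0,0.032,-1]

```text
time_s: 13.27
eef_pos: [0.6395, -0.0897, 0.1638]
eef_rot: [-2.912, -1.177, 0.001]
contact_force: [-1.7, 2.7, 1.9]
gripper_width: 0.157
grip_force: 40.2
```

```bash
python3 st.py
```

```text
t 13.27 p [639.5 -89.7 163.8] yaw 44.0 tilt [-0.06  0.02] F [-1.7  2.7  1.9] M [0.471 0.312 0.321] grip 40.2 0.157 q6 0.645
```

send_rows:
  rows: [0,0,0.0003,0,0,0.007,-1,0,0,0.0006,0,0,0.014,-1,0,0,0.0009,0,0,0.02,-1,0,0,0.0012,0,0,0.026,-1,0,0,0.0014,0,0,0.032,-1]

```text
time_s: 13.68
eef_pos: [0.6394, -0.0897, 0.1635]
eef_rot: [-2.969, -1.025, 0.002]
contact_force: [-4.1, 4.6, 4.7]
gripper_width: 0.148
grip_force: 41.0
```

```bash
python3 st.py
```

```text
t 13.68 p [639.4 -89.7 163.5] yaw 38.11 tilt [-0.07  0.03] F [-4.1  4.6  4.7] M [0.584 0.6   0.572] grip 41.0 0.148 q6 0.748
```

```bash
python3 - <<'E'
from h import *
for i in range(6):
    s=observe();print(s["ft_torque"].round(3),s["contact_force"].round(1));b=grab_frame("scene")
cv2.imwrite("pics/s4.png",cv2.resize(b[195:265,165:245,::-1],(686,600),interpolation=cv2.INTER_CUBIC))
E
python3 st.py
```

```text
[0.584 0.6   0.572] [-4.1  4.6  4.7]
[0.535 0.663 0.424] [-4.2  4.2  4.6]
[0.531 0.681 0.455] [-3.7  4.1  4.9]
[0.537 0.687 0.418] [-4.2  3.6  5.3]
[0.525 0.669 0.444] [-4.3  4.   5.5]
[0.642 0.653 0.471] [-3.4  2.7  4.8]
t 13.98 p [639.5 -89.7 163.5] yaw 38.15 tilt [-0.06  0.03] F [-4.2  4.1  5.3] M [0.528 0.686 0.427] grip 40.8 0.151 q6 0.747
```

View pics/s4.png

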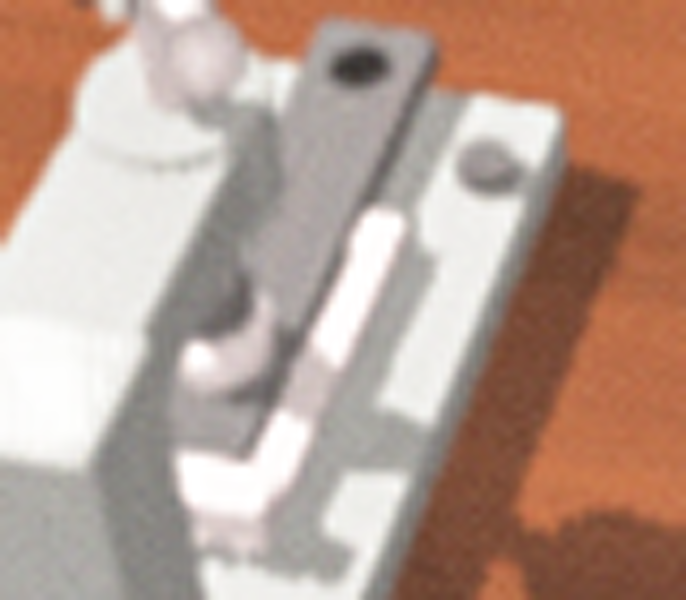

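Moving torque has risen from the ~0.35 baseline to 0.42 and then 0.57 Nm. That slope matches 0.65 Nm/rad and puts the screw about 0.33 rad past touch, roughly 62 N. Time to release.

send_rows:
  rows: [0,0,0,0,0,0,1,0,0,0,0,0,0,1,0,0,0,0,0,0,1,0,0,0,0,0,0,1,0,0,0,0,0,0,1]

```text
time_s: 14.4
eef_pos: [0.6403, -0.0904, 0.163]
eef_rot: [2.969, 1.026, 0.0]
contact_force: [-0.6, -0.6, 0.1]
gripper_width: 0.852
grip_force: 0.0
```

send_rows:
  rows: [0,0,0,0,0,0,1,0,0,0,0,0,0,1,0,0,0,0,0,0,1,0,0,0,0,0,0,1,0,0,0,0,0,0,1]

```text
time_s: 14.82
eef_pos: [0.6401, -0.09, 0.1633]
eef_rot: [-2.969, -1.027, -0.0]
contact_force: [0.4, 0.3, -0.7]
gripper_width: 1.0
grip_force: 0.0
```

send_rows:
  rows: [0,0,-0.06,0,0,0,1,0,0,-0.16,0,0,0,1,0,0,-0.26,0,0,0,1,0,0,-0.36,0,0,0,1,0,0,-0.44,0,0,0,1]

```text
time_s: 15.23
eef_pos: [0.6403, -0.0901, 0.2754]
eef_rot: [2.968, 1.027, 0.003]
contact_force: [0.0, -0.1, -0.2]
gripper_width: 1.001
grip_force: 0.0
```

send_rows:
  rows: [0,0,0,0,0,0,1,0,0,0,0,0,0,1,0,0,0,0,0,0,1,0,0,0,0,0,0,1,0,0,0,0,0,0,1]

```text
time_s: 15.65
eef_pos: [0.6394, -0.0899, 0.2716]
eef_rot: [-2.967, -1.027, 0.004]
contact_force: [-0.1, -1.2, -0.2]
gripper_width: 0.996
grip_force: 0.0
```

```bash
python3 st.py
python3 - <<'E'
from h import *
cv2.imwrite("pics/w5.png",grab_frame("wrist")[:,:,::-1])
E
```

```text
t 15.65 p [639.4 -89.9 271.6] yaw 38.18 tilt [-0.17  0.03] F [-0.1 -1.2 -0.2] M [ 0.017 -0.049  0.024] grip 0.0 0.996 q6 0.747
```

View pics/w5.png

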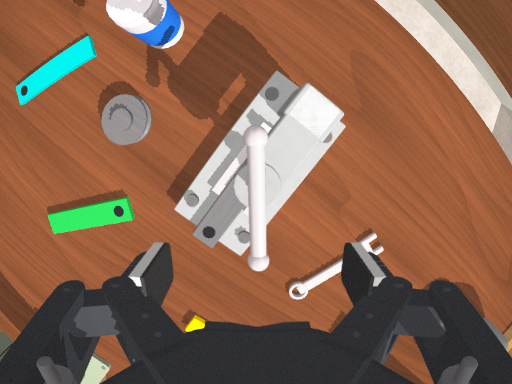

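The bar stayed where it was turned (ends at (256,135) and (259,263)). The link is home, nothing else was moved, and the gripper is clear.

```bash
python3 -c "
from workcell import *
print(job_done())"
```

```text
the job is handed in; nothing more can be done
None
```

I pushed the link fully home against the back stop and tightened the T-handle to an estimated 60 N of clamping, judged from the torque rise; I then released everything, left the bystanders untouched and handed the job in at about 16 s.

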